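Refill the paint saucers from a pile of paint cakes

TASK

Refill the studio's paint saucers: take the pile of paint cakes apart and lay each cake flat in the empty white saucer stained with its own colour. The cakes are brittle, so do not drop any or tip one over, and leave the saucers, the full black one and the water pot standing where they are.

Things in the scene. Friction and masses are not known exactly. Their poses are not given: they have to be found in the camera images.
- cake_yellow: yellow paint cake: a hard, brittle pressed disc, 54 mm in diameter, 22 mm thick, about 70 g, with flat top and underside. Origin at the centre of its underside, z up. At the start it is the top of the loose pile of four (underside 44 mm up), shifted 13 to 19 mm sideways from the red one beneath it.
- cake_red: red paint cake: a hard, brittle pressed disc, 54 mm in diameter, 22 mm thick, about 70 g, with flat top and underside. Origin at the centre of its underside, z up. At the start it lies midway across the green and the blue one (underside 22 mm up), under the yellow one.
- cake_blue: blue paint cake: a hard, brittle pressed disc, 54 mm in diameter, 22 mm thick, about 70 g, with flat top and underside. Origin at the centre of its underside, z up. At the start it lies on the table beside the green one (centres 58 to 64 mm apart: too narrow a gap for a finger), half covered by the red one.
- cake_green: green paint cake: a hard, brittle pressed disc, 54 mm in diameter, 22 mm thick, about 70 g, with flat top and underside. Origin at the centre of its underside, z up. At the start it lies on the table beside the blue one (centres 58 to 64 mm apart: too narrow a gap for a finger), half covered by the red one.
- saucer_yellow: empty white glazed paint saucer whose floor and rim are stained yellow: round, loose, about 120 g, 84 mm over the rim, rim 10 mm above the table, floor 3 mm above the table, its well 72 mm wide at the floor and 76 mm at the rim (a cake lying in it stands 15 mm above the rim). Origin at the centre of its underside, z up.
- saucer_red: empty white glazed paint saucer whose floor and rim are stained red: round, loose, about 120 g, 84 mm over the rim, rim 10 mm above the table, floor 3 mm above the table, its well 72 mm wide at the floor and 76 mm at the rim (a cake lying in it stands 15 mm above the rim). Origin at the centre of its underside, z up.
- saucer_blue: empty white glazed paint saucer whose floor and rim are stained blue: round, loose, about 120 g, 84 mm over the rim, rim 10 mm above the table, floor 3 mm above the table, its well 72 mm wide at the floor and 76 mm at the rim (a cake lying in it stands 15 mm above the rim). Origin at the centre of its underside, z up.
- saucer_green: empty white glazed paint saucer whose floor and rim are stained green: round, loose, about 120 g, 84 mm over the rim, rim 10 mm above the table, floor 3 mm above the table, its well 72 mm wide at the floor and 76 mm at the rim (a cake lying in it stands 15 mm above the rim). Origin at the centre of its underside, z up.
- black_saucer: bystander: another such white saucer, 84 mm across, already holding its black cake (top 25 mm above the table), loose. Origin at the centre of its underside, z up.
- water_pot: bystander: round grey plastic water pot, 80 mm across the rim, 58 mm tall, open on top, loose. Origin at the centre of its underside, z up.
There are look-alikes about, which are no part of the job. Of the things shaped like the cake_green, the green one is meant. Several things have the shape of the cake_blue; the one meant has the colours described above.

How it is judged (in metres and radians):
At the end, for the whole second after the job is handed in: Each of the four cakes lies flat (within 0.1 rad) on the floor of the saucer stained its own colour, its underside 1 to 5.5 mm above the saucer's underside and its centre within 12.5 mm of the saucer's centre (anywhere in the well), let go and at rest (horizontal distance between cake_yellow and saucer_yellow below 0.0125 m and z of cake_yellow in the frame of saucer_yellow between 0.001 and 0.0055 m and angle between each of cake_yellow, cake_red, cake_blue, cake_green's own z axis and vertical below 0.1 rad and linear speed of each of cake_yellow, cake_red, cake_blue, cake_green below 0.02 m/s and contact force between each of cake_yellow, cake_red, cake_blue, cake_green and the fingers below 0.05 N and horizontal distance between cake_red and saucer_red below 0.0125 m and z of cake_red in the frame of saucer_red between 0.001 and 0.0055 m and horizontal distance between cake_blue and saucer_blue below 0.0125 m and z of cake_blue in the frame of saucer_blue between 0.001 and 0.0055 m and horizontal distance between cake_green and saucer_green below 0.0125 m and z of cake_green in the frame of saucer_green between 0.001 and 0.0055 m); the robot touches nothing.
It fails at once if a cake is dropped (falls freely by more than about 25 mm) ((contact force between cake_yellow and the fingers below 0.02 N and linear speed of cake_yellow above 0.7 m/s) or (contact force between cake_red and the fingers below 0.02 N and linear speed of cake_red above 0.7 m/s) or (contact force between cake_blue and the fingers below 0.02 N and linear speed of cake_blue above 0.7 m/s) or (contact force between cake_green and the fingers below 0.02 N and linear speed of cake_green above 0.7 m/s)).
It fails at once if a cake is tipped over (by more than about 35 degrees) (angle between any of cake_yellow, cake_red, cake_blue, cake_green's own z axis and vertical above 0.6 rad).
It fails at once if a stained saucer is pushed more than 30 mm from its place, or tipped (distance of any of saucer_yellow, saucer_red, saucer_blue, saucer_green from where it was at the start of the episode above 0.03 m or angle between any of saucer_yellow, saucer_red, saucer_blue, saucer_green's own z axis and vertical above 0.35 rad).
It fails at once if the black saucer or the water pot is pushed more than 30 mm from its place, or tipped (distance of any of black_saucer, water_pot from where it was at the start of the episode above 0.03 m or angle between any of black_saucer, water_pot's own z axis and vertical above 0.35 rad).
It also fails if it takes over 93 s, if anything falls off the work surface, if the arm or the gripper's body presses on something with over 40 N, if the wrist force passes 120 N, or if a joint passes its speed limit or range.

ROBOT

A 7-joint arm with a two-finger parallel gripper is mounted at the origin on the work surface. World frame = base frame: x ahead of the robot, y to its left, z up, the work surface at z = 0. Lengths are in mm, angles in rad, forces in N, time in s.
With the tool pointing down it reaches from about 400 to 875 mm from the base axis. Payload 4.4 kg.
Tool frame: the origin (TCP) lies midway between the tips of the shut fingers; the grasp point (between the pads) lies 19 mm behind it (hold_point_z is the distance from the TCP to the grasp point, in mm); z points along the fingers, y is the line along which they close (so a half turn about z gives the same grasp; the last joint's range is limited). The gripper opens to 85 mm and grips with 20 to 120 N. Pads are 22 mm wide; open, the fingers measure 114 mm over their backs; the gripper's body (76 mm by 85 mm) begins 54 mm behind the grasp point. The pads swing forward as they close: fully open they stand 13 mm farther back than shut.
Start: joints at [1.053, 0.628, 0.038, 1.517, -0.027, 0.996, -0.02], TCP at [283.809, -584.782, 231.313] pointing down, gripper open.
Joint ranges: [-3.06, 3.06], [-0.37, 2.12], [-1.25, 1.32], [0.18, 2.47], [-1.1, 4.24], [0.23, 1.98], [-2.94, 2.94]. Speed limits (rad/s): [2.57, 2.57, 3.14, 3.14, 3.14, 3.14, 3.14].

INTERFACE

Orientations are given as a 3x3 rotation matrix whose columns are the frame's x, y, z axes.
In Python, from cell import * gives the robot as it stands. The module is installed in compiled form; this text tells all that it offers.
- The arm moves only by the tool play_rows, never from a script. Its argument "series" is a list of rows, each an object of numbers: "fingers": the closure, from 0 (fully open) to 1 (shut); "dx", "dy", "dz": the shift along the tool's x, y, z normalised to -1 to 1, where 1 is 300 mm; "ax", "ay", "az": the turn, a rotation vector about the tool's x, y, z normalised to -1 to 1, where 1 is 90 degrees. A call has 1 to 10 rows; each row is the pose to reach, as a shift and turn from the pose commanded when the call began, along the tool's axes at that moment; what a row does not reach only later rows make up. A row lasts 1/12 s, in which the tool goes at most 41.7 mm and 7.16 degrees, less where a joint would pass 70% of its speed; a pose out of reach is approached as far as the arm can. A call with a number of a shift or a turn outside -1 to 1 is refused whole. A call with a gripper value outside its range is refused whole. The fingers move at their own pace and stop on an object; "squeeze" is the grip in N (left out, the last holds). Time passes only in rows, so rows that repeat a pose let the fingers close. It gives the time, the measured TCP pose, the force, the opening and the grip force at its end, in the units of the state.
- observe(): the state, without advancing time (a new reading comes with each control period).
- capture(name): name is "scene" or "top"; returns the picture (480x640x3 uint8, red, green, blue); there is no depth.
- calibration(name): a dict with "camera_matrix" (3x3 intrinsics, pixels), "k1" (the pictures are not rectified: a ray, as slopes to the right and down, at radius r is drawn at 1 + k1 r^2 times it, then the intrinsics apply), "rvec" (rotation vector, rad) and "tvec" (3), from world to camera coordinates, as OpenCV has them. Camera axes: x right, y down, z forward; pixel columns grow to the right and rows downward; lengths in mm; the calibration is good to about 2 mm. A picture is of the moment at which its call begins. calibration takes no time and is no camera call.
- finish_job(): hands the job in; it is judged then, once.
The state is a dict: "time": time; "joint_positions": joint angles; "dq": joint speeds; "joint_efforts": joint torques, N m; "ee_pos": TCP position; "orientation": TCP orientation; "contact_force": force on the tool from outside, world axes, zero at the start; "wrist_torque": the same for the moment, N m; "gripper_width": finger opening in mm; "gripper_force": force on a finger pad.
Only numpy, scipy, OpenCV 4.12 (cv2) and the standard library are available. Lean on these libraries where they do the work, as an engineer would, in place of code of your own. Each camera call takes 0.05 s, during which the arm holds its last target. There are 200 camera calls.

## Working session

There is one attempt and no reset: what is moved stays moved. The work goes in short steps, Python scripts to look and compute and a tool call to move; the robot and the scene stay as the last step left them, time stands still between calls to the robot, and variables do not carry over. Pictures are saved under pics/ and viewed, at most 14 in all, crops included, and the job is handed in when it is done.

Besides the shell and the picture viewer there is one more tool, called after "Request:" in YAML: its name, and indented under it one key for each argument. play_rows: Moves the arm, as the interface text tells. Scaled input: -1 to 1 covers 300 mm each way for a shift and 90 degrees each way for a turn. Its arguments: {"type":"object","properties":{"series":{"type":"array"},"squeeze":{"type":"number"}},"required":["series"]}

```bash
mkdir -p pics
python3 - <<'E'
from cell import *
import cv2
for n in("scene","top"):
    cv2.imwrite(f"pics/{n}0.png",capture(n)[:,:,::-1]); print(calibration(n))
s=observe();print(s)
E
```

```text
{'camera_matrix': array([[549.69965656,   0.        , 317.61231286],
       [  0.        , 549.69965656, 234.32368037],
       [  0.        ,   0.        ,   1.        ]]), 'k1': -0.10377050937000783, 'rvec': array([ 1.24044088,  2.1676184 , -1.01904408]), 'tvec': array([ 309.85148017, -256.72797562, 1318.07915893])}
{'camera_matrix': array([[458.70063484,   0.        , 314.21402412],
       [  0.        , 458.70063484, 243.19493119],
       [  0.        ,   0.        ,   1.        ]]), 'k1': -0.09186835544832818, 'rvec': array([ 2.21532391, -2.1678879 ,  0.10238902]), 'tvec': array([-10.10179137, 588.05054759, 774.44963465])}
{'time': 0.1, 'joint_positions': array([ 1.05324378,  0.629254  ,  0.03845075,  1.51825797, -0.02699623,
        0.99633506, -0.01998534]), 'dq': array([-0.00011717, -0.0035583 , -0.00114629, -0.00041661,  0.00110315,
       -0.00041365, -0.0004631 ]), 'joint_efforts': array([ 3.27952177e-03, -5.64537191e+01,  1.23036873e+00, -1.93974423e+01,
        1.12415152e-02,  5.39901783e-03,  1.16775479e-05]), 'ee_pos': array([ 283.52873823, -584.2727559 ,  230.48414987]), 'orientation': array([[ 8.99678133e-01,  4.36553145e-01, -7.79767867e-04],
       [ 4.36553841e-01, -8.99676796e-01,  1.55130209e-03],
       [-2.43132485e-05, -1.73608323e-03, -9.99998493e-01]]), 'contact_force': array([-0.28086383,  0.52710159, -0.20100404]), 'wrist_torque': array([-0.01390965,  0.02768534, -0.0074238 ]), 'gripper_force': 0.0, 'gripper_width': 85.53414728405527}
```

View pics/top0.png

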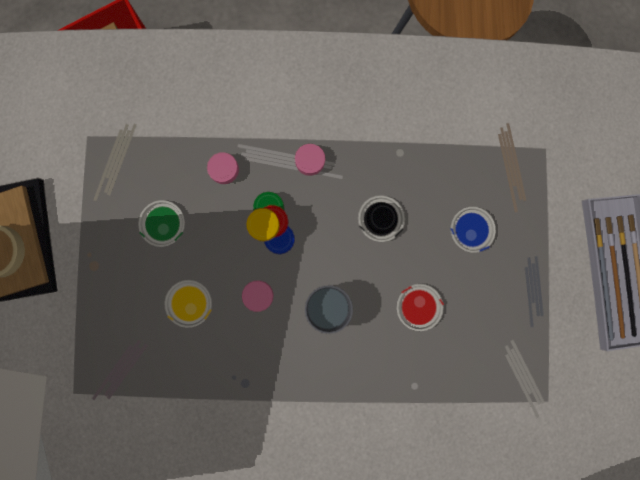

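View pics/scene0.png

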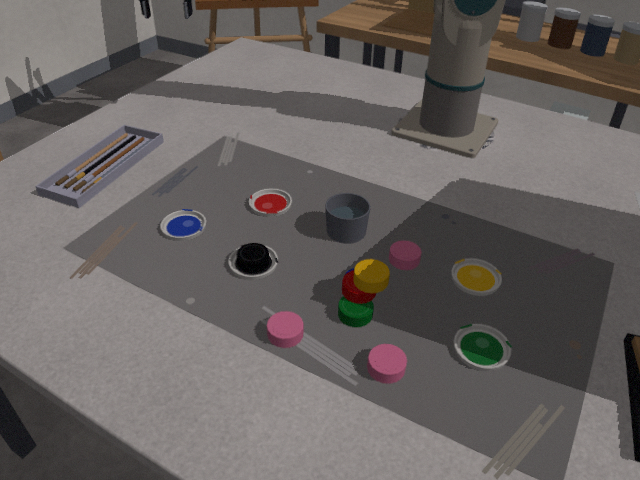

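The pictures show the pile near top pixel (267,223). The saucers are yellow (188,303), green (162,223), red (420,307) and blue (473,230). The pink look-alikes are at (222,167), (310,159) and (257,296), the pot at (328,309) and the black saucer at (381,218).

```bash
cat > h.py <<'E'
from cell import *
import cv2, numpy as np
def cast(name,px,z):
    c=calibration(name);R=cv2.Rodrigues(c["rvec"])[0];C=-R.T@c["tvec"]
    d=cv2.undistortPoints(np.float64(px).reshape(-1,1,2),c["camera_matrix"],np.array([c["k1"],0,0,0,0])).reshape(-1,2)
    d=np.c_[d,np.ones(len(d))]@R
    return (C+d*((z-C[2])/d[:,2])[:,None])[:,:2]
H={"yellow":[(18,32)],"red":[(0,6),(174,180)],"green":[(50,80)],"blue":[(105,130)],"pink":[(160,173)]}
def blobs(img,col,amin=60):
    hsv=cv2.cvtColor(img,cv2.COLOR_RGB2HSV);m=0
    for a,b in H[col]: m=m|cv2.inRange(hsv,(a,110 if col!="pink" else 60,40),(b,255,255))
    cs=cv2.findContours(m,cv2.RETR_EXTERNAL,cv2.CHAIN_APPROX_NONE)[0]
    return [c[:,0] for c in cs if cv2.contourArea(c)>amin]
def hullc(P):  # centroid, radii of hull in mm
    h=cv2.convexHull(np.float32(P));m=cv2.moments(h);e=cv2.fitEllipse(h)
    return np.round([m["m10"]/m["m00"],m["m01"]/m["m00"],*e[1]],1)
def go(target,yaw=None):  # shift/turn in tool units from present pose
    s=observe();R=s["orientation"];d=R.T@(np.array(target)-s["ee_pos"])/300
    y=np.degrees(np.arctan2(R[1,1],R[0,1]))
    out=[np.round(d,3)]
    if yaw is not None:
        t=(yaw-y+90)%180-90; out.append(f"az {-t/90:.3f} (yaw {y:.1f})")
    return out
E
python3 - <<'E'
from h import *
c=calibration("top");R=cv2.Rodrigues(c["rvec"])[0];print("cam",-R.T@c["tvec"])
for n in("top","scene"):
    im=capture(n)
    for col in H:
        for b in blobs(im,col):
            print(n,col,b.mean(0).round(),[(z,hullc(cast(n,b,z))) for z in (4,11,33,55)])
E
```

```text
cam [528.12538005  16.44309    816.38896186]
top yellow [188. 303.] [(4, array([478.5, 222.1,  61.5,  62.3])), (11, array([478.9, 220.3,  60.9,  61.7])), (33, array([480.2, 214.8,  59.3,  60. ])), (55, array([481.6, 209.2,  57.6,  58.4]))]
top yellow [262. 224.] [(4, array([621.5,  95.8,  57.5,  60.1])), (11, array([620.7,  95.2,  57. ,  59.6])), (33, array([618.2,  93. ,  55.4,  58. ])), (55, array([615.7,  90.9,  53.9,  56.4]))]
top red [419. 307.] [(4, array([ 479.9, -185.7,   60.8,   61.7])), (11, array([ 480.3, -183.9,   60.3,   61.2])), (33, array([ 481.6, -178.5,   58.6,   59.5])), (55, array([ 482.9, -173. ,   57. ,   57.8]))]
top red [279. 218.] [(4, array([632. ,  67.9,  54.8,  60.5])), (11, array([631.1,  67.5,  54.3,  59.9])), (33, array([628.3,  66.1,  52.8,  58.3])), (55, array([625.5,  64.7,  51.3,  56.6]))]
top red [104.  20.] [(4, array([1013.6,  406.4,  112.4,  201.8])), (11, array([1009.5,  403.1,  111.4,  200.1])), (33, array([996.3, 392.5, 108.4, 194.6])), (55, array([983.2, 382. , 105.3, 189.2]))]
top green [162. 223.] [(4, array([619.4, 275.6,  59.1,  59.6])), 
[... 2802 characters left out ...]
5,   57.6,   63.7])), (33, array([ 647. , -255.4,   55.4,   61.4])), (55, array([ 666.9, -234.2,   53.5,   59.1]))]
scene pink [386. 363.] [(4, array([713.8, 166.9,  57.1,  71.7])), (11, array([719.1, 168.6,  56.4,  70.9])), (33, array([735.7, 173.9,  54.4,  68.3])), (55, array([752.3, 179.2,  52.4,  65.8]))]
scene pink [285. 329.] [(4, array([733.6,   9.5,  57.2,  72.9])), (11, array([738.7,  13. ,  56.5,  72.1])), (33, array([754.6,  23.8,  54.5,  69.5])), (55, array([770.5,  34.6,  52.4,  67. ]))]
scene pink [405. 255.] [(4, array([486. ,  97.3,  57. ,  81.7])), (11, array([493.8,  99.8,  56.4,  80.8])), (33, array([518.4, 107.5,  54.3,  78.1])), (55, array([543.1, 115.2,  52.4,  75. ]))]
```

Request:
play_rows:
  series:
    - {"fingers":0,"dx":0.988,"dy":-0.77,"dz":0}
    - {"fingers":0,"dx":0.988,"dy":-0.77,"dz":0}
    - {"fingers":0,"dx":0.988,"dy":-0.77,"dz":0}
    - {"fingers":0,"dx":0.988,"dy":-0.77,"dz":0}
    - {"fingers":0,"dx":0.988,"dy":-0.77,"dz":0}
    - {"fingers":0,"dx":0.988,"dy":-0.77,"dz":0}
    - {"fingers":0,"dx":0.988,"dy":-0.77,"dz":0}
    - {"fingers":0,"dx":0.988,"dy":-0.77,"dz":0}
    - {"fingers":0,"dx":0.988,"dy":-0.77,"dz":0}
    - {"fingers":0,"dx":0.988,"dy":-0.77,"dz":0}
  squeeze: 25

```text
invalid input at $.series[0]: expected keys fingers, dx, dy, dz, ax, ay, az
```

Request:
play_rows:
  series:
    - {"fingers":0,"dx":0.988,"dy":-0.77,"dz":0.3}
    - {"fingers":0,"dx":0.988,"dy":-0.77,"dz":0.3}
    - {"fingers":0,"dx":0.988,"dy":-0.77,"dz":0.3}
    - {"fingers":0,"dx":0.988,"dy":-0.77,"dz":0.3}
    - {"fingers":0,"dx":0.988,"dy":-0.77,"dz":0.3}
    - {"fingers":0,"dx":0.988,"dy":-0.77,"dz":0.3}
    - {"fingers":0,"dx":0.988,"dy":-0.77,"dz":0.3}
    - {"fingers":0,"dx":0.988,"dy":-0.77,"dz":0.3}
    - {"fingers":0,"dx":0.988,"dy":-0.77,"dz":0.3}
    - {"fingers":0,"dx":0.988,"dy":-0.77,"dz":0.3}

```text
invalid input at $.series[0]: expected keys fingers, dx, dy, dz, ax, ay, az
```

```bash
python3 -c "
from h import *
print(observe()['ee_pos'],go([615,90.5,50],112))"
```

```text
[ 283.65606682 -584.42210771  230.74641676] [array([ 1.976, -1.541,  0.604]), 'az 0.043 (yaw -64.1)']
```

Request:
play_rows:
  series:
    - {"fingers":0,"dx":0.988,"dy":-0.77,"dz":0,"ax":0,"ay":0,"az":0.04}
    - {"fingers":0,"dx":0.988,"dy":-0.77,"dz":0,"ax":0,"ay":0,"az":0.04}
    - {"fingers":0,"dx":0.988,"dy":-0.77,"dz":0,"ax":0,"ay":0,"az":0.04}
    - {"fingers":0,"dx":0.988,"dy":-0.77,"dz":0,"ax":0,"ay":0,"az":0.04}
    - {"fingers":0,"dx":0.988,"dy":-0.77,"dz":0,"ax":0,"ay":0,"az":0.04}
    - {"fingers":0,"dx":0.988,"dy":-0.77,"dz":0,"ax":0,"ay":0,"az":0.04}
    - {"fingers":0,"dx":0.988,"dy":-0.77,"dz":0,"ax":0,"ay":0,"az":0.04}
    - {"fingers":0,"dx":0.988,"dy":-0.77,"dz":0,"ax":0,"ay":0,"az":0.04}
    - {"fingers":0,"dx":0.988,"dy":-0.77,"dz":0,"ax":0,"ay":0,"az":0.04}
    - {"fingers":0,"dx":0.988,"dy":-0.77,"dz":0,"ax":0,"ay":0,"az":0.04}
  squeeze: 25

```text
time: 1.03
ee_pos: [454.3, -237.7, 231.3]
orientation: [[0.92, 0.392, 0.003], [0.392, -0.92, 0.006], [0.005, -0.004, -1.0]]
contact_force: [-1.0, 0.5, -0.1]
gripper_width: 85.8
gripper_force: 0.0
```

```bash
python3 -c "
from h import *
print(observe()['ee_pos'],go([615,90.5,130],112))"
```

```text
[ 454.25418605 -237.71258752  231.30533601] [array([ 0.92 , -0.795,  0.345]), 'az 0.012 (yaw -66.9)']
```

Request:
play_rows:
  series:
    - {"fingers":0,"dx":0.92,"dy":-0.795,"dz":0.33,"ax":0,"ay":0,"az":0.01}
    - {"fingers":0,"dx":0.92,"dy":-0.795,"dz":0.33,"ax":0,"ay":0,"az":0.01}
    - {"fingers":0,"dx":0.92,"dy":-0.795,"dz":0.33,"ax":0,"ay":0,"az":0.01}
    - {"fingers":0,"dx":0.92,"dy":-0.795,"dz":0.33,"ax":0,"ay":0,"az":0.01}
    - {"fingers":0,"dx":0.92,"dy":-0.795,"dz":0.33,"ax":0,"ay":0,"az":0.01}
    - {"fingers":0,"dx":0.92,"dy":-0.795,"dz":0.33,"ax":0,"ay":0,"az":0.01}
    - {"fingers":0,"dx":0.92,"dy":-0.795,"dz":0.33,"ax":0,"ay":0,"az":0.01}
    - {"fingers":0,"dx":0.92,"dy":-0.795,"dz":0.33,"ax":0,"ay":0,"az":0.01}
    - {"fingers":0,"dx":0.92,"dy":-0.795,"dz":0.33,"ax":0,"ay":0,"az":0.01}
    - {"fingers":0,"dx":0.92,"dy":-0.795,"dz":0.33,"ax":0,"ay":0,"az":0.01}

```text
time: 1.87
ee_pos: [616.1, 88.5, 130.1]
orientation: [[0.927, 0.374, 0.0], [0.374, -0.927, 0.007], [0.003, -0.006, -1.0]]
contact_force: [0.1, 2.6, -0.8]
gripper_width: 85.5
gripper_force: 0.0
```

Request:
play_rows:
  series:
    - {"fingers":0,"dx":0,"dy":0,"dz":0,"ax":0,"ay":0,"az":0}
    - {"fingers":0,"dx":0,"dy":0,"dz":0,"ax":0,"ay":0,"az":0}

```text
time: 2.03
ee_pos: [614.1, 77.0, 131.9]
orientation: [[0.931, 0.365, -0.001], [0.365, -0.931, -0.001], [-0.001, 0.001, -1.0]]
contact_force: [0.1, -0.5, 0.0]
gripper_width: 85.5
gripper_force: 0.0
```

```bash
python3 -c "
from h import *
print(observe()['ee_pos'],go([615,90.5,50],112),observe()['orientation'])"
```

```text
[614.13443271  76.99301289 131.89972824] [array([ 0.02 , -0.041,  0.273]), 'az -0.007 (yaw -68.6)'] [[ 9.31016411e-01  3.64975707e-01 -1.08409652e-03]
 [ 3.64974462e-01 -9.31016770e-01 -1.18992398e-03]
 [-1.44360539e-03  7.12171209e-04 -9.99998704e-01]]
```

Request:
play_rows:
  series:
    - {"fingers":0,"dx":0.02,"dy":-0.041,"dz":0,"ax":0,"ay":0,"az":0}
    - {"fingers":0,"dx":0.02,"dy":-0.041,"dz":0.1,"ax":0,"ay":0,"az":0}
    - {"fingers":0,"dx":0.02,"dy":-0.041,"dz":0.2,"ax":0,"ay":0,"az":0}
    - {"fingers":0,"dx":0.02,"dy":-0.041,"dz":0.25,"ax":0,"ay":0,"az":0}
    - {"fingers":0,"dx":0.02,"dy":-0.041,"dz":0.273,"ax":0,"ay":0,"az":0}
    - {"fingers":0,"dx":0.02,"dy":-0.041,"dz":0.273,"ax":0,"ay":0,"az":0}
    - {"fingers":0,"dx":0.02,"dy":-0.041,"dz":0.273,"ax":0,"ay":0,"az":0}

```text
time: 2.62
ee_pos: [616.3, 90.9, 51.3]
orientation: [[0.932, 0.363, 0.001], [0.363, -0.932, -0.0], [0.001, 0.0, -1.0]]
contact_force: [-0.0, 0.0, 0.3]
gripper_width: 85.5
gripper_force: 0.0
```

```bash
python3 -c "
from h import *
print(observe()['ee_pos'],go([615,90.5,50],112))
cv2.imwrite('pics/s1.png',cv2.resize(capture('scene')[180:360,260:500,::-1],None,fx=3,fy=3))"
```

```text
[616.25999333  90.86559563  51.2686703 ] [array([-0.004, -0.   ,  0.004]), 'az -0.008 (yaw -68.7)']
```

View pics/s1.png

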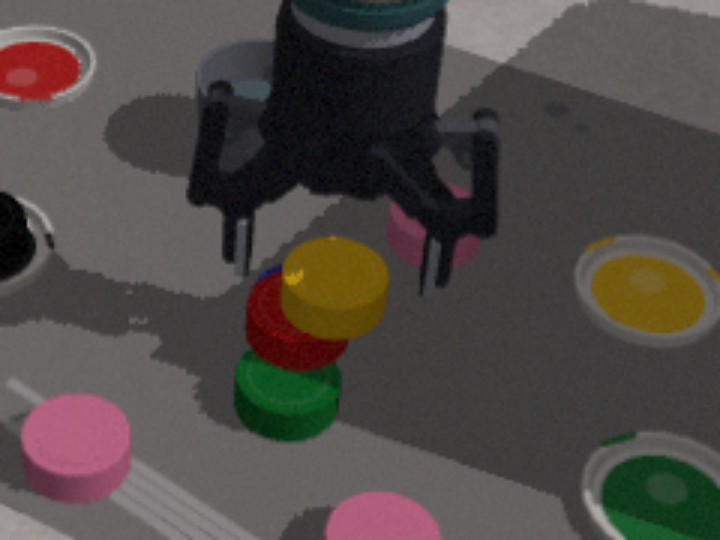

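The fingers straddle the yellow cake (about pixel (335,285) in the crop), with the tips level with its lower half. Closing now.

Request:
play_rows:
  series:
    - {"fingers":1,"dx":0,"dy":0,"dz":0.002,"ax":0,"ay":0,"az":0}
    - {"fingers":1,"dx":0,"dy":0,"dz":0.002,"ax":0,"ay":0,"az":0}
    - {"fingers":1,"dx":0,"dy":0,"dz":0.002,"ax":0,"ay":0,"az":0}
    - {"fingers":1,"dx":0,"dy":0,"dz":0.002,"ax":0,"ay":0,"az":0}
    - {"fingers":1,"dx":0,"dy":0,"dz":0.002,"ax":0,"ay":0,"az":0}
    - {"fingers":1,"dx":0,"dy":0,"dz":0.002,"ax":0,"ay":0,"az":0}
    - {"fingers":1,"dx":0,"dy":0,"dz":0.002,"ax":0,"ay":0,"az":0}
    - {"fingers":1,"dx":0,"dy":0,"dz":0.002,"ax":0,"ay":0,"az":0}

```text
time: 3.33
ee_pos: [616.3, 91.6, 51.0]
orientation: [[0.931, 0.365, 0.002], [0.365, -0.931, 0.0], [0.002, 0.0, -1.0]]
contact_force: [-1.7, 0.6, 5.4]
gripper_width: 53.1
gripper_force: 25.6
```

Request:
play_rows:
  series:
    - {"fingers":1,"dx":0,"dy":0,"dz":-0.02,"ax":0,"ay":0,"az":0}
    - {"fingers":1,"dx":0,"dy":0,"dz":-0.06,"ax":0,"ay":0,"az":0}
    - {"fingers":1,"dx":0,"dy":0,"dz":-0.12,"ax":0,"ay":0,"az":0}
    - {"fingers":1,"dx":0,"dy":0,"dz":-0.16,"ax":0,"ay":0,"az":0}
    - {"fingers":1,"dx":0,"dy":0,"dz":-0.17,"ax":0,"ay":0,"az":0}
    - {"fingers":1,"dx":0,"dy":0,"dz":-0.17,"ax":0,"ay":0,"az":0}
    - {"fingers":1,"dx":0,"dy":0,"dz":-0.17,"ax":0,"ay":0,"az":0}

```text
time: 3.92
ee_pos: [615.5, 91.4, 100.9]
orientation: [[0.931, 0.365, -0.0], [0.365, -0.931, 0.0], [0.0, -0.0, -1.0]]
contact_force: [-0.5, -1.5, -1.0]
gripper_width: 53.1
gripper_force: 26.4
```

```bash
python3 -c "
from h import *
print(observe()['ee_pos'],observe()['contact_force'],go([478.5,222.3,60],112))
for n in('top','scene'):
  im=capture(n)
  for c in 'red','blue','green','yellow':
    for b in blobs(im,c): print(n,c,[(z,hullc(cast(n,b,z))) for z in (11,33)])
cv2.imwrite('pics/s2.png',cv2.resize(capture('scene')[160:340,260:500,::-1],None,fx=3,fy=3))"
```

```text
[615.49464404  91.43081661 100.88192693] [-0.53515783 -1.5363031  -0.98660346] [array([-0.266, -0.573,  0.136]), 'az -0.007 (yaw -68.6)']
top red [(11, array([ 480.3, -183.9,   60.1,   61.1])), (33, array([ 481.6, -178.4,   58.5,   59.4]))]
top red [(11, array([621. ,  60.8,  17.8,  44.2])), (33, array([618.4,  59.6,  17.3,  43. ]))]
top red [(11, array([1009.5,  403.1,  111.4,  200.1])), (33, array([996.3, 392.5, 108.4, 194.6]))]
top blue [(11, array([590.7,  58.9,  40.2,  51.1])), (33, array([589. ,  57.7,  39.1,  49.5]))]
top blue [(11, array([ 620.7, -280.2,   59.2,   59.7])), (33, array([ 618.1, -272.1,   57.6,   58.1]))]
scene red [(11, array([601.9,  66.8,  58.2,  76.2])), (33, array([622.6,  75.6,  56. ,  73.5]))]
scene red [(11, array([ 488.3, -180.7,   60.9,   62.6])), (33, array([ 513.1, -163. ,   58.7,   60.4]))]
scene blue [(11, array([ 627.3, -276.4,   58.1,   63.9])), (33, array([ 647.1, -255.3,   56.3,   61.7]))]
scene green [(11, array([626.1, 276.8,  59.9,  60.1])), (33, array([646. , 278.2,  57.8,  58. ]))]
scene green [(11, array([654.2,  85.9,  54.8,  75.1])), (33, array([673.1,  94.1,  52.8,  72.5]))]
scene yellow [(11, array([486.5, 223.7,  61.1,  61.6])), (33, array([511.4, 227. ,  58.9,  59.4]))]
scene yellow [(11, array([510.9,  49.1,  68. ,  94.4])), (33, array([534.9,  58.7,  65.9,  90.3]))]
```

View pics/s2.png

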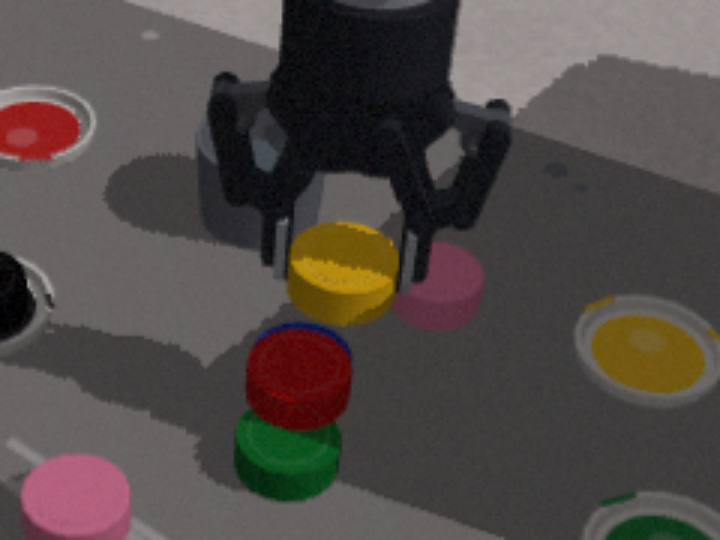

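Request:
play_rows:
  series:
    - {"fingers":1,"dx":-0.015,"dy":-0.03,"dz":0,"ax":0,"ay":0,"az":0}
    - {"fingers":1,"dx":-0.05,"dy":-0.1,"dz":0,"ax":0,"ay":0,"az":0}
    - {"fingers":1,"dx":-0.09,"dy":-0.2,"dz":0,"ax":0,"ay":0,"az":0}
    - {"fingers":1,"dx":-0.14,"dy":-0.3,"dz":0,"ax":0,"ay":0,"az":0}
    - {"fingers":1,"dx":-0.19,"dy":-0.4,"dz":0,"ax":0,"ay":0,"az":0}
    - {"fingers":1,"dx":-0.23,"dy":-0.5,"dz":0.02,"ax":0,"ay":0,"az":0}
    - {"fingers":1,"dx":-0.255,"dy":-0.55,"dz":0.06,"ax":0,"ay":0,"az":0}
    - {"fingers":1,"dx":-0.266,"dy":-0.573,"dz":0.1,"ax":0,"ay":0,"az":0}
    - {"fingers":1,"dx":-0.266,"dy":-0.573,"dz":0.12,"ax":0,"ay":0,"az":0}
    - {"fingers":1,"dx":-0.266,"dy":-0.573,"dz":0.12,"ax":0,"ay":0,"az":0}

```text
time: 4.9
ee_pos: [477.2, 222.4, 63.5]
orientation: [[0.931, 0.366, -0.003], [0.366, -0.931, -0.001], [-0.003, 0.0, -1.0]]
contact_force: [0.1, -0.1, -0.5]
gripper_width: 52.9
gripper_force: 26.5
```

Request:
play_rows:
  series:
    - {"fingers":1,"dx":0,"dy":0,"dz":0,"ax":0,"ay":0,"az":0}
    - {"fingers":1,"dx":0,"dy":0,"dz":0,"ax":0,"ay":0,"az":0}

```text
time: 5.07
ee_pos: [479.8, 221.5, 65.2]
orientation: [[0.932, 0.363, 0.001], [0.363, -0.932, -0.0], [0.001, 0.001, -1.0]]
contact_force: [-0.1, 0.4, -0.2]
gripper_width: 53.0
gripper_force: 26.5
```

```bash
python3 -c "
from h import *
print(observe()['ee_pos'],observe()['contact_force'],go([478.5,222.3,11],112))
for n in('top','scene'):
  im=capture(n)
  for c in 'yellow','red','green','blue':
    for b in blobs(im,c): print(n,c,b.mean(0).round(),[(z,hullc(cast(n,b,z))) for z in (11,33,70)])
"
```

```text
[479.8147267  221.51259054  65.17267696] [-0.1202823   0.40221603 -0.21136939] [array([-0.003, -0.004,  0.181]), 'az -0.008 (yaw -68.7)']
top yellow [192. 313.] [(11, array([461.9, 212.5,  23.2,  55.7])), (33, array([463.8, 207.2,  22.6,  54.1])), (70, array([466.8, 198.2,  21.5,  51.6]))]
top red [419. 307.] [(11, array([ 480.4, -183.9,   60.3,   61.1])), (33, array([ 481.7, -178.4,   58.7,   59.4])), (70, array([ 483.9, -169.2,   55.9,   56.6]))]
top red [272. 221.] [(11, array([627. ,  78. ,  53.9,  56. ])), (33, array([624.3,  76.3,  52.5,  54.4])), (70, array([619.7,  73.5,  50. ,  51.8]))]
top red [104.  20.] [(11, array([1009.5,  402.9,  149.4,  357.3])), (33, array([996.3, 392.3, 145.3, 347.5])), (70, array([974.2, 374.6, 138.5, 331.1]))]
top green [162. 223.] [(11, array([618.5, 273.3,  58.4,  59.2])), (33, array([616. , 266.3,  56.9,  57.5])), (70, array([611.9, 254.5,  54.3,  54.8]))]
top green [267. 202.] [(11, array([658.9,  87.2,  50.8,  53.1])), (33, array([655.4,  85.3,  49.4,  51.7])), (70, array([649.4,  82. ,  47.1,  49.2]))]
top blue [280. 241.] [(11, array([592.1
[... 840 characters left out ...]
.5,  56. ,  73.3])), (70, array([657.5,  90.5,  52.5,  68.8]))]
scene red [270. 203.] [(11, array([ 488.3, -180.7,   60.8,   62.8])), (33, array([ 513.1, -163. ,   58.7,   60.6])), (70, array([ 554.8, -133.2,   55. ,   56.8]))]
scene green [481. 348.] [(11, array([626.1, 276.8,  59.8,  60.1])), (33, array([646. , 278.2,  57.7,  58. ])), (70, array([679.5, 280.6,  54.1,  54.4]))]
scene green [355. 312.] [(11, array([654.2,  85.8,  54.9,  75.2])), (33, array([673.1,  94. ,  52.9,  72.4])), (70, array([704.9, 107.9,  49.7,  67.9]))]
scene blue [184. 226.] [(11, array([ 627.1, -276.5,   57.6,   63.7])), (33, array([ 647. , -255.4,   55.4,   61.4])), (70, array([ 680.4, -219.8,   51.9,   57.6]))]
```

Request:
play_rows:
  series:
    - {"fingers":1,"dx":-0.003,"dy":-0.003,"dz":0.04,"ax":0,"ay":0,"az":0}
    - {"fingers":1,"dx":-0.003,"dy":-0.003,"dz":0.09,"ax":0,"ay":0,"az":0}
    - {"fingers":1,"dx":-0.003,"dy":-0.003,"dz":0.13,"ax":0,"ay":0,"az":0}
    - {"fingers":1,"dx":-0.003,"dy":-0.003,"dz":0.16,"ax":0,"ay":0,"az":0}
    - {"fingers":1,"dx":-0.003,"dy":-0.003,"dz":0.175,"ax":0,"ay":0,"az":0}
    - {"fingers":1,"dx":-0.003,"dy":-0.003,"dz":0.178,"ax":0,"ay":0,"az":0}
    - {"fingers":1,"dx":-0.003,"dy":-0.003,"dz":0.178,"ax":0,"ay":0,"az":0}
    - {"fingers":1,"dx":-0.003,"dy":-0.003,"dz":0.178,"ax":0,"ay":0,"az":0}

```text
time: 5.83
ee_pos: [477.9, 223.0, 11.8]
orientation: [[0.931, 0.365, 0.001], [0.365, -0.931, 0.0], [0.001, 0.0, -1.0]]
contact_force: [-0.1, 0.1, -0.1]
gripper_width: 53.2
gripper_force: 26.5
```

```bash
python3 -c "
from h import *
print(observe()['ee_pos'],observe()['contact_force'])
cv2.imwrite('pics/s3.png',cv2.resize(capture('scene')[200:320,400:560,::-1],None,fx=4,fy=4))"
```

```text
[477.88474946 223.000496    11.7785153 ] [-0.08650162  0.11929521 -0.11180333]
```

View pics/s3.png

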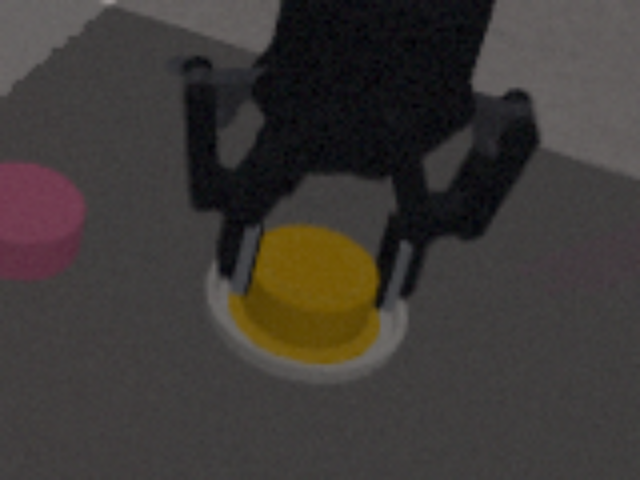

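The yellow cake sits centred over its saucer (crop (310,290)), with the fingers just above the rim. Next: down another 1 mm and release.

Request:
play_rows:
  series:
    - {"fingers":1,"dx":0,"dy":0,"dz":0.003,"ax":0,"ay":0,"az":0}
    - {"fingers":1,"dx":0,"dy":0,"dz":0.004,"ax":0,"ay":0,"az":0}
    - {"fingers":0.3,"dx":0,"dy":0,"dz":0.004,"ax":0,"ay":0,"az":0}
    - {"fingers":0,"dx":0,"dy":0,"dz":0.004,"ax":0,"ay":0,"az":0}
    - {"fingers":0,"dx":0,"dy":0,"dz":0.004,"ax":0,"ay":0,"az":0}
    - {"fingers":0,"dx":0,"dy":0,"dz":0.004,"ax":0,"ay":0,"az":0}
    - {"fingers":0,"dx":0,"dy":0,"dz":0.004,"ax":0,"ay":0,"az":0}

```text
time: 6.47
ee_pos: [477.6, 222.9, 10.3]
orientation: [[0.931, 0.365, 0.0], [0.365, -0.931, 0.0], [0.0, 0.0, -1.0]]
contact_force: [-0.4, -0.1, 0.2]
gripper_width: 85.3
gripper_force: 0.0
```

Request:
play_rows:
  series:
    - {"fingers":0,"dx":0,"dy":0,"dz":-0.03,"ax":0,"ay":0,"az":0}
    - {"fingers":0,"dx":0,"dy":0,"dz":-0.1,"ax":0,"ay":0,"az":0}
    - {"fingers":0,"dx":0,"dy":0,"dz":-0.2,"ax":0,"ay":0,"az":0}
    - {"fingers":0,"dx":0,"dy":0,"dz":-0.28,"ax":0,"ay":0,"az":0}
    - {"fingers":0,"dx":0,"dy":0,"dz":-0.3,"ax":0,"ay":0,"az":0}
    - {"fingers":0,"dx":0,"dy":0,"dz":-0.3,"ax":0,"ay":0,"az":0}
    - {"fingers":0,"dx":0,"dy":0,"dz":-0.3,"ax":0,"ay":0,"az":0}

```text
time: 7.05
ee_pos: [477.4, 223.0, 100.5]
orientation: [[0.931, 0.365, 0.0], [0.365, -0.931, 0.0], [0.0, -0.0, -1.0]]
contact_force: [0.8, 0.2, 0.1]
gripper_width: 85.5
gripper_force: 0.0
```

```bash
python3 -c "
from h import *
print(observe()['ee_pos'],go([624,76.2,100],110))
for n in('top','scene'):
  im=capture(n)
  for c in 'yellow','red':
    for b in blobs(im,c): print(n,c,b.mean(0).round(),[(z,hullc(cast(n,b,z))) for z in (8,14,33)])
"
```

```text
[477.42924786 222.95692113 100.45385585] [array([0.277, 0.634, 0.002]), 'az 0.015 (yaw -68.6)']
top yellow [193. 312.] [(8, array([462.7, 212.7,  25. ,  59.2])), (14, array([463.2, 211.2,  24.8,  58.8])), (33, array([464.7, 206.6,  24.2,  57.4]))]
top red [419. 307.] [(8, array([ 480.2, -184.7,   60.5,   61.3])), (14, array([ 480.6, -183.2,   60. ,   60.9])), (33, array([ 481.7, -178.4,   58.6,   59.4]))]
top red [272. 221.] [(8, array([627.3,  78.2,  54.2,  56.1])), (14, array([626.6,  77.8,  53.8,  55.7])), (33, array([624.3,  76.3,  52.6,  54.4]))]
top red [104.  20.] [(8, array([1011.3,  404.5,  111.8,  200.8])), (14, array([1007.7,  401.6,  111. ,  199.3])), (33, array([996.3, 392.5, 108.4, 194.6]))]
scene yellow [474. 272.] [(8, array([472. , 219.5,  72.9,  82.8])), (14, array([478.9, 220.4,  72.2,  82. ])), (33, array([500.8, 223.4,  69.9,  79.7]))]
scene yellow [422.   5.] [(8, array([-907.5, -421.1,   96. ,  266.9])), (14, array([-887.3, -414. ,   95.1,  264.3])), (33, array([-823.2, -391.4,   92.1,  256.1]))]
scene red [359. 286.] [(8, array([599. ,  65.4,  58.3,  76.6])), (14, array([604.7,  67.8,  57.9,  75.8])), (33, array([622.6,  75.5,  56. ,  73.5]))]
scene red [270. 203.] [(8, array([ 484.9, -183. ,   61.1,   63.1])), (14, array([ 491.7, -178.2,   60.5,   62.5])), (33, array([ 513.1, -162.9,   58.6,   60.5]))]
```

Request:
play_rows:
  series:
    - {"fingers":0,"dx":0.03,"dy":0.06,"dz":0,"ax":0,"ay":0,"az":0.015}
    - {"fingers":0,"dx":0.07,"dy":0.16,"dz":0,"ax":0,"ay":0,"az":0.015}
    - {"fingers":0,"dx":0.12,"dy":0.28,"dz":0,"ax":0,"ay":0,"az":0.015}
    - {"fingers":0,"dx":0.17,"dy":0.4,"dz":0,"ax":0,"ay":0,"az":0.015}
    - {"fingers":0,"dx":0.22,"dy":0.51,"dz":0,"ax":0,"ay":0,"az":0.015}
    - {"fingers":0,"dx":0.26,"dy":0.59,"dz":0,"ax":0,"ay":0,"az":0.015}
    - {"fingers":0,"dx":0.277,"dy":0.634,"dz":0,"ax":0,"ay":0,"az":0.015}
    - {"fingers":0,"dx":0.277,"dy":0.634,"dz":0,"ax":0,"ay":0,"az":0.015}
    - {"fingers":0,"dx":0.277,"dy":0.634,"dz":0,"ax":0,"ay":0,"az":0.015}

```text
time: 7.9
ee_pos: [622.8, 76.5, 98.9]
orientation: [[0.94, 0.342, -0.003], [0.342, -0.94, 0.001], [-0.003, -0.002, -1.0]]
contact_force: [-0.3, 0.5, -0.5]
gripper_width: 85.6
gripper_force: 0.0
```

Request:
play_rows:
  series:
    - {"fingers":0,"dx":0,"dy":0,"dz":0.06,"ax":0,"ay":0,"az":0}
    - {"fingers":0,"dx":0,"dy":0,"dz":0.14,"ax":0,"ay":0,"az":0}
    - {"fingers":0,"dx":0,"dy":0,"dz":0.2,"ax":0,"ay":0,"az":0}
    - {"fingers":0,"dx":0,"dy":0,"dz":0.23,"ax":0,"ay":0,"az":0}
    - {"fingers":0,"dx":0,"dy":0,"dz":0.238,"ax":0,"ay":0,"az":0}
    - {"fingers":0,"dx":0,"dy":0,"dz":0.238,"ax":0,"ay":0,"az":0}
    - {"fingers":0,"dx":0,"dy":0,"dz":0.238,"ax":0,"ay":0,"az":0}

```text
time: 8.48
ee_pos: [624.4, 77.1, 29.6]
orientation: [[0.939, 0.344, 0.001], [0.344, -0.939, 0.001], [0.001, -0.0, -1.0]]
contact_force: [0.4, 0.2, 0.0]
gripper_width: 85.3
gripper_force: 0.0
```

```bash
python3 -c "
from h import *
print(observe()['ee_pos'],observe()['contact_force'],go([624,76.2,29],110))
cv2.imwrite('pics/s4.png',cv2.resize(capture('scene')[180:360,260:500,::-1],None,fx=3,fy=3))"
```

```text
[624.42487337  77.09005642  29.60877768] [0.38341329 0.16884398 0.00539973] [array([-0.002,  0.002,  0.002]), 'az 0.001 (yaw -69.9)']
```

View pics/s4.png

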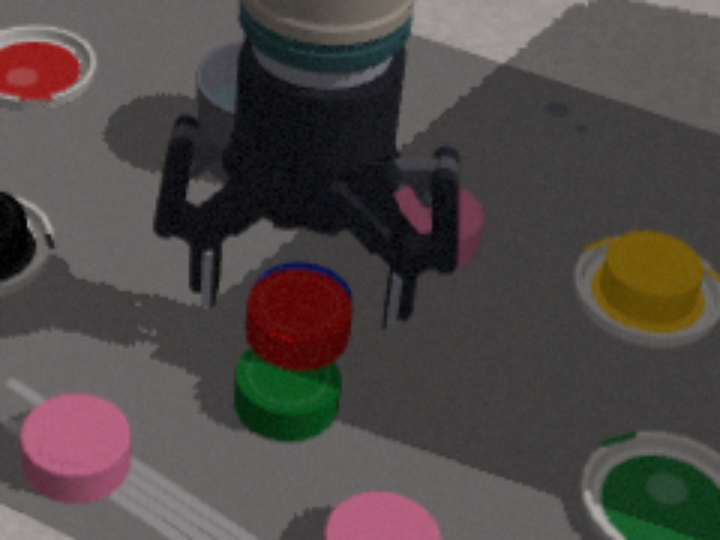

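The fingers straddle the red cake (crop (300,315)), and the yellow cake lies well in its saucer. Closing and lifting.

Request:
play_rows:
  series:
    - {"fingers":1,"dx":-0.001,"dy":0.001,"dz":0.001,"ax":0,"ay":0,"az":0}
    - {"fingers":1,"dx":-0.001,"dy":0.001,"dz":0.001,"ax":0,"ay":0,"az":0}
    - {"fingers":1,"dx":-0.001,"dy":0.001,"dz":0.001,"ax":0,"ay":0,"az":0}
    - {"fingers":1,"dx":-0.001,"dy":0.001,"dz":0.001,"ax":0,"ay":0,"az":0}
    - {"fingers":1,"dx":-0.001,"dy":0.001,"dz":0.001,"ax":0,"ay":0,"az":0}
    - {"fingers":1,"dx":-0.001,"dy":0.001,"dz":0.001,"ax":0,"ay":0,"az":0}
    - {"fingers":1,"dx":-0.001,"dy":0.001,"dz":0.001,"ax":0,"ay":0,"az":0}
    - {"fingers":1,"dx":-0.001,"dy":0.001,"dz":0.001,"ax":0,"ay":0,"az":0}

```text
time: 9.2
ee_pos: [624.5, 75.7, 29.5]
orientation: [[0.94, 0.342, 0.001], [0.342, -0.94, 0.0], [0.001, 0.0, -1.0]]
contact_force: [-1.6, -0.6, 4.7]
gripper_width: 52.9
gripper_force: 25.7
```

Request:
play_rows:
  series:
    - {"fingers":1,"dx":0,"dy":0,"dz":-0.02,"ax":0,"ay":0,"az":0}
    - {"fingers":1,"dx":0,"dy":0,"dz":-0.07,"ax":0,"ay":0,"az":0}
    - {"fingers":1,"dx":0,"dy":0,"dz":-0.14,"ax":0,"ay":0,"az":0}
    - {"fingers":1,"dx":0,"dy":0,"dz":-0.21,"ax":0,"ay":0,"az":0}
    - {"fingers":1,"dx":0,"dy":0,"dz":-0.25,"ax":0,"ay":0,"az":0}
    - {"fingers":1,"dx":0,"dy":0,"dz":-0.26,"ax":0,"ay":0,"az":0}
    - {"fingers":1,"dx":0,"dy":0,"dz":-0.26,"ax":0,"ay":0,"az":0}
    - {"fingers":1,"dx":0,"dy":0,"dz":-0.26,"ax":0,"ay":0,"az":0}

```text
time: 9.87
ee_pos: [623.5, 75.7, 105.8]
orientation: [[0.939, 0.343, -0.001], [0.343, -0.939, -0.0], [-0.001, -0.0, -1.0]]
contact_force: [-0.4, 1.0, -1.2]
gripper_width: 52.7
gripper_force: 26.5
```

```bash
python3 -c "
from h import *
print(observe()['ee_pos'],go([480,-186.2,70],112))"
```

```text
[623.45289383  75.65000692 105.82343181] [array([-0.748,  0.656,  0.12 ]), 'az -0.022 (yaw -70.0)']
```

Request:
play_rows:
  series:
    - {"fingers":1,"dx":-0.03,"dy":0.026,"dz":0,"ax":0,"ay":0,"az":0}
    - {"fingers":1,"dx":-0.09,"dy":0.079,"dz":0,"ax":0,"ay":0,"az":0}
    - {"fingers":1,"dx":-0.18,"dy":0.157,"dz":0,"ax":0,"ay":0,"az":0}
    - {"fingers":1,"dx":-0.277,"dy":0.243,"dz":0,"ax":0,"ay":0,"az":0}
    - {"fingers":1,"dx":-0.374,"dy":0.328,"dz":0,"ax":0,"ay":0,"az":0}
    - {"fingers":1,"dx":-0.471,"dy":0.413,"dz":0,"ax":0,"ay":0,"az":0}
    - {"fingers":1,"dx":-0.568,"dy":0.5,"dz":0,"ax":0,"ay":0,"az":0}
    - {"fingers":1,"dx":-0.658,"dy":0.577,"dz":0,"ax":0,"ay":0,"az":0}
    - {"fingers":1,"dx":-0.718,"dy":0.63,"dz":0,"ax":0,"ay":0,"az":0}
    - {"fingers":1,"dx":-0.748,"dy":0.656,"dz":0,"ax":0,"ay":0,"az":0}

```text
time: 10.7
ee_pos: [476.5, -190.4, 105.6]
orientation: [[0.942, 0.337, -0.004], [0.337, -0.942, -0.001], [-0.004, -0.0, -1.0]]
contact_force: [-0.7, 0.3, -0.6]
gripper_width: 52.9
gripper_force: 26.5
```

Request:
play_rows:
  series:
    - {"fingers":1,"dx":0,"dy":0,"dz":0,"ax":0,"ay":0,"az":0}
    - {"fingers":1,"dx":0,"dy":0,"dz":0.03,"ax":0,"ay":0,"az":0}
    - {"fingers":1,"dx":0,"dy":0,"dz":0.08,"ax":0,"ay":0,"az":0}
    - {"fingers":1,"dx":0,"dy":0,"dz":0.12,"ax":0,"ay":0,"az":0}
    - {"fingers":1,"dx":0,"dy":0,"dz":0.14,"ax":0,"ay":0,"az":0}
    - {"fingers":1,"dx":0,"dy":0,"dz":0.14,"ax":0,"ay":0,"az":0}
    - {"fingers":1,"dx":0,"dy":0,"dz":0.14,"ax":0,"ay":0,"az":0}

```text
time: 11.28
ee_pos: [481.1, -184.6, 64.0]
orientation: [[0.939, 0.345, -0.001], [0.345, -0.939, 0.001], [-0.0, -0.001, -1.0]]
contact_force: [-0.5, -0.5, -0.3]
gripper_width: 52.9
gripper_force: 26.5
```

```bash
python3 -c "
from h import *
e=observe()['ee_pos'];print(e,go([480,-186.2,10.8],110))
for n in('top','scene'):
  im=capture(n)
  for c in 'green','blue','red':
    for b in blobs(im,c): print(n,c,b.mean(0).round(),[(z,hullc(cast(n,b,z))) for z in (4,11,e[2]+4)])
"
```

```text
[ 481.06654955 -184.56733839   63.97231434] [array([-0.005,  0.004,  0.177]), 'az 0.002 (yaw -69.8)']
top green [162. 223.] [(4, array([619.4, 275.6,  59. ,  59.5])), (11, array([618.6, 273.4,  58.4,  59.1])), (np.float64(67.97231434205699), array([612.2, 255.2,  54.5,  54.8]))]
top green [268. 207.] [(4, array([653. ,  85.9,  53.1,  54.9])), (11, array([652. ,  85.3,  52.7,  54.4])), (np.float64(67.97231434205699), array([643.2,  80.4,  48.9,  50.6]))]
top blue [279. 238.] [(4, array([597.2,  65.4,  53.5,  54.2])), (11, array([596.6,  65. ,  53.1,  53.7])), (np.float64(67.97231434205699), array([591.8,  61.5,  49.3,  49.9]))]
top blue [472. 229.] [(4, array([ 621.2, -282.8,   59.8,   60.3])), (11, array([ 620.4, -280.2,   59.3,   59.7])), (np.float64(67.97231434205699), array([ 613.9, -259.2,   55.1,   55.5]))]
top red [416. 301.] [(4, array([ 491. , -181.4,   40.1,   62.6])), (11, array([ 491.3, -179.7,   39.7,   62.1])), (np.float64(67.97231434205699), array([ 493.9, -165.8,   36.9,   57.7]))]
top red [104.  20.] [(4, array([1013.6,  406.2,  382. , 2084.7])), (11, array([1009.4,  
[... 509 characters left out ...]
 57.8,  74.5])), (11, array([592.7,  63.3,  57.2,  73.6])), (np.float64(67.97231434205699), array([647.3,  86.6,  51.8,  66.9]))]
scene blue [184. 226.] [(4, array([ 620.9, -283.3,   58. ,   64.6])), (11, array([ 627.2, -276.5,   57.4,   63.8])), (np.float64(67.97231434205699), array([ 678.6, -221.8,   52. ,   58. ]))]
scene red [270. 203.] [(4, array([ 480.4, -186.3,   61.6,   63.4])), (11, array([ 488.3, -180.7,   60.9,   62.7])), (np.float64(67.97231434205699), array([ 552.6, -134.8,   55.3,   56.9]))]
scene red [268. 175.] [(4, array([ 398.8, -245.3,   66.7,   95.3])), (11, array([ 407.6, -239. ,   65.9,   94.2])), (np.float64(67.97231434205699), array([ 479.4, -187.7,   59.8,   85.5]))]
```

Request:
play_rows:
  series:
    - {"fingers":1,"dx":-0.003,"dy":0.003,"dz":0.04,"ax":0,"ay":0,"az":0}
    - {"fingers":1,"dx":-0.003,"dy":0.003,"dz":0.09,"ax":0,"ay":0,"az":0}
    - {"fingers":1,"dx":-0.003,"dy":0.003,"dz":0.13,"ax":0,"ay":0,"az":0}
    - {"fingers":1,"dx":-0.003,"dy":0.003,"dz":0.16,"ax":0,"ay":0,"az":0}
    - {"fingers":1,"dx":-0.003,"dy":0.003,"dz":0.172,"ax":0,"ay":0,"az":0}
    - {"fingers":1,"dx":-0.003,"dy":0.003,"dz":0.177,"ax":0,"ay":0,"az":0}
    - {"fingers":1,"dx":-0.003,"dy":0.003,"dz":0.177,"ax":0,"ay":0,"az":0}
    - {"fingers":1,"dx":-0.003,"dy":0.003,"dz":0.177,"ax":0,"ay":0,"az":0}

```text
time: 12.05
ee_pos: [480.6, -187.3, 12.0]
orientation: [[0.939, 0.343, 0.001], [0.343, -0.939, -0.0], [0.001, 0.001, -1.0]]
contact_force: [0.6, -0.8, -0.4]
gripper_width: 53.0
gripper_force: 26.5
```

Request:
play_rows:
  series:
    - {"fingers":1,"dx":0,"dy":0,"dz":0.003,"ax":0,"ay":0,"az":0}
    - {"fingers":1,"dx":0,"dy":0,"dz":0.004,"ax":0,"ay":0,"az":0}
    - {"fingers":0.3,"dx":0,"dy":0,"dz":0.004,"ax":0,"ay":0,"az":0}
    - {"fingers":0,"dx":0,"dy":0,"dz":0.004,"ax":0,"ay":0,"az":0}
    - {"fingers":0,"dx":0,"dy":0,"dz":0.004,"ax":0,"ay":0,"az":0}
    - {"fingers":0,"dx":0,"dy":0,"dz":0.004,"ax":0,"ay":0,"az":0}
    - {"fingers":0,"dx":0,"dy":0,"dz":0.004,"ax":0,"ay":0,"az":0}

```text
time: 12.63
ee_pos: [480.2, -187.2, 10.3]
orientation: [[0.939, 0.343, 0.0], [0.343, -0.939, -0.0], [0.0, 0.0, -1.0]]
contact_force: [-0.6, 1.1, 0.2]
gripper_width: 85.4
gripper_force: 0.0
```

Request:
play_rows:
  series:
    - {"fingers":0,"dx":0,"dy":0,"dz":-0.03,"ax":0,"ay":0,"az":0}
    - {"fingers":0,"dx":0,"dy":0,"dz":-0.1,"ax":0,"ay":0,"az":0}
    - {"fingers":0,"dx":0,"dy":0,"dz":-0.2,"ax":0,"ay":0,"az":0}
    - {"fingers":0,"dx":0,"dy":0,"dz":-0.28,"ax":0,"ay":0,"az":0}
    - {"fingers":0,"dx":0,"dy":0,"dz":-0.31,"ax":0,"ay":0,"az":0}
    - {"fingers":0,"dx":0,"dy":0,"dz":-0.31,"ax":0,"ay":0,"az":0}
    - {"fingers":0,"dx":0,"dy":0,"dz":-0.31,"ax":0,"ay":0,"az":0}

```text
time: 13.22
ee_pos: [480.2, -187.2, 103.5]
orientation: [[0.939, 0.343, 0.001], [0.343, -0.939, -0.0], [0.001, 0.001, -1.0]]
contact_force: [-0.7, 0.7, -0.4]
gripper_width: 85.2
gripper_force: 0.0
```

```bash
python3 -c "
from h import *
print(observe()['ee_pos'],go([596.3,64.8,100],110))
cv2.imwrite('pics/s5.png',cv2.resize(capture('scene')[150:330,200:440,::-1],None,fx=3,fy=3))"
```

```text
[ 480.19993624 -187.21187195  103.54473709] [array([ 0.651, -0.657,  0.012]), 'az 0.000 (yaw -70.0)']
```

View pics/s5.png

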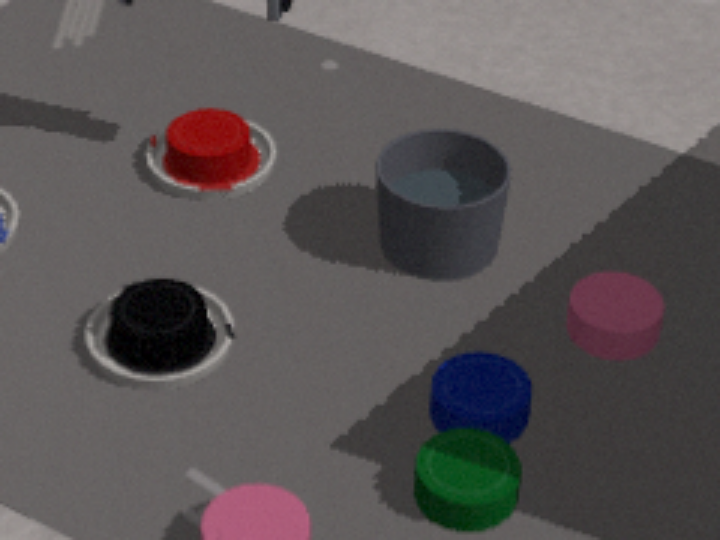

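The red cake lies in its saucer (crop (210,150)). Blue is at (480,395) and green at (468,478), both free on top.

Request:
play_rows:
  series:
    - {"fingers":0,"dx":0.026,"dy":-0.026,"dz":0,"ax":0,"ay":0,"az":0}
    - {"fingers":0,"dx":0.078,"dy":-0.079,"dz":0,"ax":0,"ay":0,"az":0}
    - {"fingers":0,"dx":0.156,"dy":-0.157,"dz":0,"ax":0,"ay":0,"az":0}
    - {"fingers":0,"dx":0.241,"dy":-0.243,"dz":0,"ax":0,"ay":0,"az":0}
    - {"fingers":0,"dx":0.326,"dy":-0.328,"dz":0,"ax":0,"ay":0,"az":0}
    - {"fingers":0,"dx":0.41,"dy":-0.414,"dz":0,"ax":0,"ay":0,"az":0}
    - {"fingers":0,"dx":0.495,"dy":-0.5,"dz":0,"ax":0,"ay":0,"az":0}
    - {"fingers":0,"dx":0.573,"dy":-0.578,"dz":0,"ax":0,"ay":0,"az":0}
    - {"fingers":0,"dx":0.625,"dy":-0.63,"dz":0,"ax":0,"ay":0,"az":0}
    - {"fingers":0,"dx":0.651,"dy":-0.657,"dz":0,"ax":0,"ay":0,"az":0}

```text
time: 14.1
ee_pos: [596.3, 70.8, 101.6]
orientation: [[0.937, 0.348, -0.001], [0.348, -0.937, 0.002], [-0.0, -0.003, -1.0]]
contact_force: [0.9, 0.6, -0.7]
gripper_width: 85.4
gripper_force: 0.0
```

Request:
play_rows:
  series:
    - {"fingers":0,"dx":0,"dy":0,"dz":0,"ax":0,"ay":0,"az":0}
    - {"fingers":0,"dx":0,"dy":0,"dz":0.03,"ax":0,"ay":0,"az":0}
    - {"fingers":0,"dx":0,"dy":0,"dz":0.1,"ax":0,"ay":0,"az":0}
    - {"fingers":0,"dx":0,"dy":0,"dz":0.15,"ax":0,"ay":0,"az":0}
    - {"fingers":0,"dx":0,"dy":0,"dz":0.18,"ax":0,"ay":0,"az":0}
    - {"fingers":0,"dx":0,"dy":0,"dz":0.18,"ax":0,"ay":0,"az":0}
    - {"fingers":0,"dx":0,"dy":0,"dz":0.18,"ax":0,"ay":0,"az":0}

```text
time: 14.68
ee_pos: [595.4, 63.1, 48.7]
orientation: [[0.94, 0.341, -0.002], [0.341, -0.94, -0.001], [-0.002, 0.0, -1.0]]
contact_force: [-0.2, 0.6, 0.5]
gripper_width: 85.3
gripper_force: 0.0
```

```bash
python3 -c "
from h import *
print(observe()['ee_pos'],observe()['contact_force'],go([596.3,64.8,7],110))"
```

```text
[595.35426845  63.09522759  48.66018123] [-0.15222077  0.64923359  0.48493193] [array([ 0.005, -0.004,  0.139]), 'az -0.001 (yaw -70.1)']
```

Request:
play_rows:
  series:
    - {"fingers":0,"dx":0.004,"dy":-0.004,"dz":0.04,"ax":0,"ay":0,"az":0}
    - {"fingers":0,"dx":0.004,"dy":-0.004,"dz":0.1,"ax":0,"ay":0,"az":0}
    - {"fingers":0,"dx":0.004,"dy":-0.004,"dz":0.13,"ax":0,"ay":0,"az":0}
    - {"fingers":0,"dx":0.004,"dy":-0.004,"dz":0.139,"ax":0,"ay":0,"az":0}
    - {"fingers":0,"dx":0.004,"dy":-0.004,"dz":0.139,"ax":0,"ay":0,"az":0}
    - {"fingers":0,"dx":0.004,"dy":-0.004,"dz":0.139,"ax":0,"ay":0,"az":0}

```text
time: 15.18
ee_pos: [597.1, 66.3, 7.8]
orientation: [[0.94, 0.342, 0.001], [0.342, -0.94, -0.0], [0.0, 0.0, -1.0]]
contact_force: [0.7, 0.0, -0.3]
gripper_width: 85.3
gripper_force: 0.0
```

Request:
play_rows:
  series:
    - {"fingers":1,"dx":0,"dy":0,"dz":0,"ax":0,"ay":0,"az":0}
    - {"fingers":1,"dx":0,"dy":0,"dz":0,"ax":0,"ay":0,"az":0}
    - {"fingers":1,"dx":0,"dy":0,"dz":0,"ax":0,"ay":0,"az":0}
    - {"fingers":1,"dx":0,"dy":0,"dz":0,"ax":0,"ay":0,"az":0}
    - {"fingers":1,"dx":0,"dy":0,"dz":0,"ax":0,"ay":0,"az":0}
    - {"fingers":1,"dx":0,"dy":0,"dz":0,"ax":0,"ay":0,"az":0}
    - {"fingers":1,"dx":0,"dy":0,"dz":0,"ax":0,"ay":0,"az":0}
    - {"fingers":1,"dx":0,"dy":0,"dz":0,"ax":0,"ay":0,"az":0}

```text
time: 15.85
ee_pos: [597.3, 66.5, 8.4]
orientation: [[0.939, 0.343, 0.001], [0.343, -0.939, 0.0], [0.001, 0.0, -1.0]]
contact_force: [-1.1, -0.3, 5.7]
gripper_width: 52.4
gripper_force: 26.0
```

Request:
play_rows:
  series:
    - {"fingers":1,"dx":0,"dy":0,"dz":-0.02,"ax":0,"ay":0,"az":0}
    - {"fingers":1,"dx":0,"dy":0,"dz":-0.07,"ax":0,"ay":0,"az":0}
    - {"fingers":1,"dx":0,"dy":0,"dz":-0.15,"ax":0,"ay":0,"az":0}
    - {"fingers":1,"dx":0,"dy":0,"dz":-0.23,"ax":0,"ay":0,"az":0}
    - {"fingers":1,"dx":0,"dy":0,"dz":-0.28,"ax":0,"ay":0,"az":0}
    - {"fingers":1,"dx":0,"dy":0,"dz":-0.3,"ax":0,"ay":0,"az":0}
    - {"fingers":1,"dx":0,"dy":0,"dz":-0.3,"ax":0,"ay":0,"az":0}
    - {"fingers":1,"dx":0,"dy":0,"dz":-0.3,"ax":0,"ay":0,"az":0}

```text
time: 16.52
ee_pos: [596.4, 66.4, 97.2]
orientation: [[0.939, 0.343, -0.0], [0.343, -0.939, 0.0], [-0.0, -0.0, -1.0]]
contact_force: [0.6, 0.0, -1.0]
gripper_width: 52.7
gripper_force: 26.6
```

```bash
python3 -c "
from h import *
print(observe()['ee_pos'],observe()['contact_force'],go([621,-283.1,60],110))
im=capture('top')
for b in blobs(im,'green'): print(b.mean(0).round(),[(z,hullc(cast('top',b,z))) for z in (4,11)])"
```

```text
[596.42510898  66.42222522  97.19868818] [ 0.59824131  0.04970191 -0.98125728] [array([-0.322,  1.123,  0.124]), 'az 0.000 (yaw -70.0)']
[161. 223.] [(4, array([619. , 278.7,  54.8,  59.8])), (11, array([618.2, 276.5,  54.5,  59.2]))]
```

Request:
play_rows:
  series:
    - {"fingers":1,"dx":-0.01,"dy":0.034,"dz":0,"ax":0,"ay":0,"az":0}
    - {"fingers":1,"dx":-0.03,"dy":0.1,"dz":0,"ax":0,"ay":0,"az":0}
    - {"fingers":1,"dx":-0.058,"dy":0.2,"dz":0,"ax":0,"ay":0,"az":0}
    - {"fingers":1,"dx":-0.09,"dy":0.31,"dz":0,"ax":0,"ay":0,"az":0}
    - {"fingers":1,"dx":-0.122,"dy":0.42,"dz":0,"ax":0,"ay":0,"az":0}
    - {"fingers":1,"dx":-0.155,"dy":0.54,"dz":0,"ax":0,"ay":0,"az":0}
    - {"fingers":1,"dx":-0.187,"dy":0.65,"dz":0,"ax":0,"ay":0,"az":0}
    - {"fingers":1,"dx":-0.219,"dy":0.76,"dz":0,"ax":0,"ay":0,"az":0}
    - {"fingers":1,"dx":-0.248,"dy":0.865,"dz":0,"ax":0,"ay":0,"az":0}
    - {"fingers":1,"dx":-0.274,"dy":0.955,"dz":0,"ax":0,"ay":0,"az":0}

```text
time: 17.4
ee_pos: [616.1, -235.1, 96.1]
orientation: [[0.94, 0.34, -0.002], [0.34, -0.94, -0.001], [-0.003, 0.0, -1.0]]
contact_force: [0.8, 0.0, -0.3]
gripper_width: 52.5
gripper_force: 26.6
```

Request:
play_rows:
  series:
    - {"fingers":1,"dx":-0.02,"dy":0.08,"dz":0,"ax":0,"ay":0,"az":0}
    - {"fingers":1,"dx":-0.038,"dy":0.138,"dz":0,"ax":0,"ay":0,"az":0}
    - {"fingers":1,"dx":-0.048,"dy":0.168,"dz":0,"ax":0,"ay":0,"az":0}
    - {"fingers":1,"dx":-0.048,"dy":0.168,"dz":0.03,"ax":0,"ay":0,"az":0}
    - {"fingers":1,"dx":-0.048,"dy":0.168,"dz":0.08,"ax":0,"ay":0,"az":0}
    - {"fingers":1,"dx":-0.048,"dy":0.168,"dz":0.11,"ax":0,"ay":0,"az":0}
    - {"fingers":1,"dx":-0.048,"dy":0.168,"dz":0.11,"ax":0,"ay":0,"az":0}
    - {"fingers":1,"dx":-0.048,"dy":0.168,"dz":0.11,"ax":0,"ay":0,"az":0}

```text
time: 18.07
ee_pos: [620.9, -281.3, 63.3]
orientation: [[0.939, 0.344, -0.002], [0.344, -0.939, 0.002], [-0.001, -0.002, -1.0]]
contact_force: [0.2, 0.6, -0.5]
gripper_width: 53.1
gripper_force: 26.6
```

```bash
python3 -c "
from h import *
e=observe()['ee_pos'];print(e,observe()['contact_force'],go([621,-283.1,11.8],110))
for n in('top','scene'):
  im=capture(n)
  for c in 'green','blue':
    for b in blobs(im,c): print(n,c,b.mean(0).round(),[(z,hullc(cast(n,b,z))) for z in (4,11,e[2]+3)])"
```

```text
[ 620.93682068 -281.28473887   63.27743756] [ 0.15184279  0.64399389 -0.49799424] [array([-0.002,  0.006,  0.172]), 'az 0.001 (yaw -69.9)']
top green [162. 223.] [(4, array([619.4, 275.6,  58.9,  59.8])), (11, array([618.6, 273.4,  58.3,  59.4])), (np.float64(66.27743756477133), array([612.4, 255.7,  54.4,  55.3]))]
top green [268. 207.] [(4, array([653. ,  85.9,  53.2,  55. ])), (11, array([651.9,  85.3,  52.7,  54.5])), (np.float64(66.27743756477133), array([643.4,  80.5,  49.1,  50.8]))]
top blue [475. 229.] [(4, array([ 623.4, -291.8,   66.2,   87.1])), (11, array([ 622.6, -289.1,   65. ,   87.1])), (np.float64(66.27743756477133), array([ 616.1, -268.1,   60.5,   81.1]))]
scene green [481. 348.] [(4, array([619.7, 276.4,  60.4,  60.8])), (11, array([626. , 276.8,  59.8,  60.1])), (np.float64(66.27743756477133), array([676. , 280.4,  54.4,  54.7]))]
scene green [354. 310.] [(4, array([644.3,  82. ,  56.6,  71.9])), (11, array([650.4,  84.6,  56. ,  71.1])), (np.float64(66.27743756477133), array([698.2, 105.3,  50.9,  64.8]))]
scene blue [184. 226.] [(4, array([ 620.8, -283.3,   58.1,   64.6])), (11, array([ 627.2, -276.6,   57.6,   63.8])), (np.float64(66.27743756477133), array([ 677.1, -223.5,   52.3,   58.2]))]
scene blue [179. 198.] [(4, array([ 557.6, -351.9,   65.9,   96.2])), (11, array([ 564.6, -344.4,   65.2,   95.1])), (np.float64(66.27743756477133), array([ 620.1, -285.2,   59.3,   86.6]))]
```

Request:
play_rows:
  series:
    - {"fingers":1,"dx":-0.001,"dy":0.003,"dz":0.04,"ax":0,"ay":0,"az":0}
    - {"fingers":1,"dx":-0.001,"dy":0.003,"dz":0.09,"ax":0,"ay":0,"az":0}
    - {"fingers":1,"dx":-0.001,"dy":0.003,"dz":0.13,"ax":0,"ay":0,"az":0}
    - {"fingers":1,"dx":-0.001,"dy":0.003,"dz":0.155,"ax":0,"ay":0,"az":0}
    - {"fingers":1,"dx":-0.001,"dy":0.003,"dz":0.167,"ax":0,"ay":0,"az":0}
    - {"fingers":1,"dx":-0.001,"dy":0.003,"dz":0.17,"ax":0,"ay":0,"az":0}
    - {"fingers":1,"dx":-0.001,"dy":0.003,"dz":0.17,"ax":0,"ay":0,"az":0}
    - {"fingers":1,"dx":-0.001,"dy":0.003,"dz":0.17,"ax":0,"ay":0,"az":0}

```text
time: 18.83
ee_pos: [621.9, -284.3, 13.9]
orientation: [[0.94, 0.343, 0.001], [0.343, -0.94, -0.0], [0.001, 0.001, -1.0]]
contact_force: [-0.3, 0.6, -1.3]
gripper_width: 52.5
gripper_force: 26.6
```

Request:
play_rows:
  series:
    - {"fingers":1,"dx":0,"dy":0,"dz":0.003,"ax":0,"ay":0,"az":0}
    - {"fingers":1,"dx":0,"dy":0,"dz":0.006,"ax":0,"ay":0,"az":0}
    - {"fingers":1,"dx":0,"dy":0,"dz":0.007,"ax":0,"ay":0,"az":0}
    - {"fingers":1,"dx":0,"dy":0,"dz":0.007,"ax":0,"ay":0,"az":0}

```text
time: 19.17
ee_pos: [621.6, -284.2, 11.6]
orientation: [[0.939, 0.343, 0.0], [0.343, -0.939, -0.0], [0.0, 0.0, -1.0]]
contact_force: [-0.9, 1.0, -0.6]
gripper_width: 52.9
gripper_force: 26.6
```

Request:
play_rows:
  series:
    - {"fingers":0.3,"dx":0,"dy":0,"dz":0,"ax":0,"ay":0,"az":0}
    - {"fingers":0,"dx":0,"dy":0,"dz":0,"ax":0,"ay":0,"az":0}
    - {"fingers":0,"dx":0,"dy":0,"dz":0,"ax":0,"ay":0,"az":0}
    - {"fingers":0,"dx":0,"dy":0,"dz":0,"ax":0,"ay":0,"az":0}
    - {"fingers":0,"dx":0,"dy":0,"dz":0,"ax":0,"ay":0,"az":0}

```text
time: 19.58
ee_pos: [621.6, -284.2, 11.5]
orientation: [[0.939, 0.343, 0.0], [0.343, -0.939, -0.0], [0.0, 0.0, -1.0]]
contact_force: [0.0, 0.1, -0.1]
gripper_width: 85.2
gripper_force: 0.0
```

Request:
play_rows:
  series:
    - {"fingers":0,"dx":0,"dy":0,"dz":-0.03,"ax":0,"ay":0,"az":0}
    - {"fingers":0,"dx":0,"dy":0,"dz":-0.1,"ax":0,"ay":0,"az":0}
    - {"fingers":0,"dx":0,"dy":0,"dz":-0.2,"ax":0,"ay":0,"az":0}
    - {"fingers":0,"dx":0,"dy":0,"dz":-0.28,"ax":0,"ay":0,"az":0}
    - {"fingers":0,"dx":0,"dy":0,"dz":-0.3,"ax":0,"ay":0,"az":0}
    - {"fingers":0,"dx":0,"dy":0,"dz":-0.3,"ax":0,"ay":0,"az":0}
    - {"fingers":0,"dx":0,"dy":0,"dz":-0.3,"ax":0,"ay":0,"az":0}

```text
time: 20.17
ee_pos: [621.3, -284.1, 101.6]
orientation: [[0.939, 0.343, 0.0], [0.343, -0.939, 0.0], [0.0, 0.0, -1.0]]
contact_force: [0.5, -0.1, 0.4]
gripper_width: 85.4
gripper_force: 0.0
```

```bash
python3 -c "
from h import *
print(observe()['ee_pos'],go([651.5,85.1,100],110))
cv2.imwrite('pics/s6.png',cv2.resize(capture('scene')[150:330,120:360,::-1],None,fx=3,fy=3))"
```

```text
[ 621.28225323 -284.05212615  101.5523863 ] [array([ 0.516, -1.122,  0.005]), 'az 0.000 (yaw -70.0)']
```

View pics/s6.png

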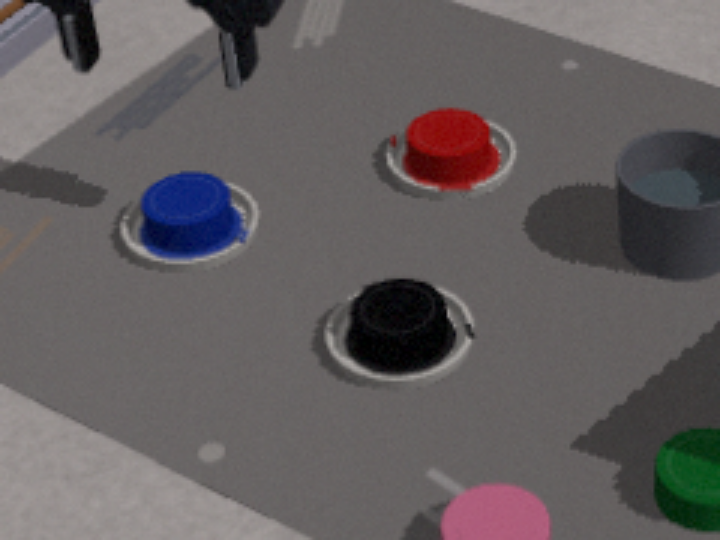

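The blue (crop (187,212)) and red (450,147) cakes lie flat in their saucers. On to green.

Request:
play_rows:
  series:
    - {"fingers":0,"dx":0.015,"dy":-0.034,"dz":0,"ax":0,"ay":0,"az":0}
    - {"fingers":0,"dx":0.046,"dy":-0.1,"dz":0,"ax":0,"ay":0,"az":0}
    - {"fingers":0,"dx":0.093,"dy":-0.2,"dz":0,"ax":0,"ay":0,"az":0}
    - {"fingers":0,"dx":0.144,"dy":-0.314,"dz":0,"ax":0,"ay":0,"az":0}
    - {"fingers":0,"dx":0.196,"dy":-0.426,"dz":0,"ax":0,"ay":0,"az":0}
    - {"fingers":0,"dx":0.248,"dy":-0.539,"dz":0,"ax":0,"ay":0,"az":0}
    - {"fingers":0,"dx":0.299,"dy":-0.65,"dz":0,"ax":0,"ay":0,"az":0}
    - {"fingers":0,"dx":0.351,"dy":-0.763,"dz":0,"ax":0,"ay":0,"az":0}
    - {"fingers":0,"dx":0.397,"dy":-0.864,"dz":0,"ax":0,"ay":0,"az":0}
    - {"fingers":0,"dx":0.439,"dy":-0.955,"dz":0,"ax":0,"ay":0,"az":0}

```text
time: 21.05
ee_pos: [645.6, 34.4, 99.9]
orientation: [[0.939, 0.345, -0.003], [0.345, -0.939, 0.001], [-0.002, -0.002, -1.0]]
contact_force: [1.0, -0.3, -1.5]
gripper_width: 85.4
gripper_force: 0.0
```

Request:
play_rows:
  series:
    - {"fingers":0,"dx":0.04,"dy":-0.08,"dz":0,"ax":0,"ay":0,"az":0}
    - {"fingers":0,"dx":0.065,"dy":-0.138,"dz":0,"ax":0,"ay":0,"az":0}
    - {"fingers":0,"dx":0.077,"dy":-0.167,"dz":0,"ax":0,"ay":0,"az":0}
    - {"fingers":0,"dx":0.077,"dy":-0.167,"dz":0.03,"ax":0,"ay":0,"az":0}
    - {"fingers":0,"dx":0.077,"dy":-0.167,"dz":0.1,"ax":0,"ay":0,"az":0}
    - {"fingers":0,"dx":0.077,"dy":-0.167,"dz":0.15,"ax":0,"ay":0,"az":0}
    - {"fingers":0,"dx":0.077,"dy":-0.167,"dz":0.17,"ax":0,"ay":0,"az":0}
    - {"fingers":0,"dx":0.077,"dy":-0.167,"dz":0.17,"ax":0,"ay":0,"az":0}
    - {"fingers":0,"dx":0.077,"dy":-0.167,"dz":0.17,"ax":0,"ay":0,"az":0}

```text
time: 21.8
ee_pos: [651.4, 83.6, 50.0]
orientation: [[0.94, 0.341, -0.001], [0.341, -0.94, -0.001], [-0.001, 0.001, -1.0]]
contact_force: [0.5, -0.2, 0.4]
gripper_width: 85.8
gripper_force: 0.0
```

```bash
python3 -c "
from h import *
print(observe()['ee_pos'],observe()['contact_force'],go([651.5,85.1,7],110))"
```

```text
[651.377498    83.57887348  49.95992282] [ 0.52259773 -0.24037991  0.42361274] [array([ 0.002, -0.005,  0.143]), 'az -0.001 (yaw -70.1)']
```

Request:
play_rows:
  series:
    - {"fingers":0,"dx":0,"dy":-0.002,"dz":0.04,"ax":0,"ay":0,"az":0}
    - {"fingers":0,"dx":0,"dy":-0.002,"dz":0.1,"ax":0,"ay":0,"az":0}
    - {"fingers":0,"dx":0,"dy":-0.002,"dz":0.133,"ax":0,"ay":0,"az":0}
    - {"fingers":0,"dx":0,"dy":-0.002,"dz":0.143,"ax":0,"ay":0,"az":0}
    - {"fingers":0,"dx":0,"dy":-0.002,"dz":0.143,"ax":0,"ay":0,"az":0}
    - {"fingers":0,"dx":0,"dy":-0.002,"dz":0.143,"ax":0,"ay":0,"az":0}

```text
time: 22.3
ee_pos: [651.8, 85.6, 7.8]
orientation: [[0.94, 0.343, 0.001], [0.343, -0.94, 0.0], [0.001, 0.0, -1.0]]
contact_force: [-0.8, -0.0, 0.3]
gripper_width: 85.5
gripper_force: 0.0
```

Request:
play_rows:
  series:
    - {"fingers":1,"dx":0,"dy":0,"dz":0,"ax":0,"ay":0,"az":0}
    - {"fingers":1,"dx":0,"dy":0,"dz":0,"ax":0,"ay":0,"az":0}
    - {"fingers":1,"dx":0,"dy":0,"dz":0,"ax":0,"ay":0,"az":0}
    - {"fingers":1,"dx":0,"dy":0,"dz":0,"ax":0,"ay":0,"az":0}
    - {"fingers":1,"dx":0,"dy":0,"dz":0,"ax":0,"ay":0,"az":0}
    - {"fingers":1,"dx":0,"dy":0,"dz":0,"ax":0,"ay":0,"az":0}
    - {"fingers":1,"dx":0,"dy":0,"dz":0,"ax":0,"ay":0,"az":0}
    - {"fingers":1,"dx":0,"dy":0,"dz":0,"ax":0,"ay":0,"az":0}

```text
time: 22.97
ee_pos: [652.0, 85.8, 8.5]
orientation: [[0.939, 0.343, 0.001], [0.343, -0.939, 0.0], [0.001, 0.0, -1.0]]
contact_force: [-1.9, 0.6, 6.4]
gripper_width: 52.9
gripper_force: 26.1
```

Request:
play_rows:
  series:
    - {"fingers":1,"dx":0,"dy":0,"dz":-0.02,"ax":0,"ay":0,"az":0}
    - {"fingers":1,"dx":0,"dy":0,"dz":-0.07,"ax":0,"ay":0,"az":0}
    - {"fingers":1,"dx":0,"dy":0,"dz":-0.13,"ax":0,"ay":0,"az":0}
    - {"fingers":1,"dx":0,"dy":0,"dz":-0.18,"ax":0,"ay":0,"az":0}
    - {"fingers":1,"dx":0,"dy":0,"dz":-0.2,"ax":0,"ay":0,"az":0}
    - {"fingers":1,"dx":0,"dy":0,"dz":-0.2,"ax":0,"ay":0,"az":0}
    - {"fingers":1,"dx":0,"dy":0,"dz":-0.2,"ax":0,"ay":0,"az":0}

```text
time: 23.55
ee_pos: [651.4, 85.7, 67.9]
orientation: [[0.939, 0.343, 0.0], [0.343, -0.939, 0.0], [0.0, 0.0, -1.0]]
contact_force: [0.9, 0.3, -1.6]
gripper_width: 52.7
gripper_force: 26.6
```

```bash
python3 -c "
from h import *
print(observe()['ee_pos'],observe()['contact_force'],go([619.6,276,60],110))"
```

```text
[651.40973937  85.73045072  67.90404447] [ 0.9370045   0.30277214 -1.63602158] [array([ 0.118, -0.632,  0.026]), 'az 0.000 (yaw -70.0)']
```

Request:
play_rows:
  series:
    - {"fingers":1,"dx":0.005,"dy":-0.025,"dz":0,"ax":0,"ay":0,"az":0}
    - {"fingers":1,"dx":0.017,"dy":-0.09,"dz":0,"ax":0,"ay":0,"az":0}
    - {"fingers":1,"dx":0.033,"dy":-0.18,"dz":0,"ax":0,"ay":0,"az":0}
    - {"fingers":1,"dx":0.052,"dy":-0.28,"dz":0,"ax":0,"ay":0,"az":0}
    - {"fingers":1,"dx":0.071,"dy":-0.38,"dz":0,"ax":0,"ay":0,"az":0}
    - {"fingers":1,"dx":0.09,"dy":-0.48,"dz":0,"ax":0,"ay":0,"az":0}
    - {"fingers":1,"dx":0.105,"dy":-0.562,"dz":0,"ax":0,"ay":0,"az":0}
    - {"fingers":1,"dx":0.115,"dy":-0.613,"dz":0,"ax":0,"ay":0,"az":0}
    - {"fingers":1,"dx":0.118,"dy":-0.632,"dz":0,"ax":0,"ay":0,"az":0}
    - {"fingers":1,"dx":0.118,"dy":-0.632,"dz":0,"ax":0,"ay":0,"az":0}

```text
time: 24.38
ee_pos: [618.6, 277.5, 66.7]
orientation: [[0.939, 0.345, -0.001], [0.345, -0.939, -0.0], [-0.001, -0.0, -1.0]]
contact_force: [0.5, -0.0, -0.9]
gripper_width: 52.7
gripper_force: 26.6
```

Request:
play_rows:
  series:
    - {"fingers":1,"dx":0,"dy":0,"dz":0,"ax":0,"ay":0,"az":0}
    - {"fingers":1,"dx":0,"dy":0,"dz":0,"ax":0,"ay":0,"az":0}

```text
time: 24.55
ee_pos: [620.5, 272.8, 67.3]
orientation: [[0.941, 0.34, 0.0], [0.34, -0.941, -0.002], [-0.001, 0.002, -1.0]]
contact_force: [0.4, -0.5, -1.5]
gripper_width: 52.8
gripper_force: 26.6
```

```bash
python3 -c "
from h import *
e=observe()['ee_pos'];print(e,observe()['contact_force'],go([619.6,276,13],110))
im=capture('scene')
for b in blobs(im,'green'): print(b.mean(0).round(),[(z,hullc(cast('scene',b,z))) for z in (4,e[2]+3)])"
```

```text
[620.51479487 272.7773969   67.32690072] [ 0.42871707 -0.52345908 -1.45392791] [array([ 0.001, -0.012,  0.181]), 'az -0.002 (yaw -70.1)']
[483. 330.] [(4, array([581.6, 270.5,  75.1, 143.3])), (np.float64(70.3269007210721), array([645.7, 275.4,  67.1, 128.1]))]
```

Request:
play_rows:
  series:
    - {"fingers":1,"dx":0,"dy":-0.004,"dz":0.04,"ax":0,"ay":0,"az":0}
    - {"fingers":1,"dx":0,"dy":-0.004,"dz":0.09,"ax":0,"ay":0,"az":0}
    - {"fingers":1,"dx":0,"dy":-0.004,"dz":0.13,"ax":0,"ay":0,"az":0}
    - {"fingers":1,"dx":0,"dy":-0.004,"dz":0.16,"ax":0,"ay":0,"az":0}
    - {"fingers":1,"dx":0,"dy":-0.004,"dz":0.175,"ax":0,"ay":0,"az":0}
    - {"fingers":1,"dx":0,"dy":-0.004,"dz":0.178,"ax":0,"ay":0,"az":0}
    - {"fingers":1,"dx":0,"dy":-0.004,"dz":0.178,"ax":0,"ay":0,"az":0}
    - {"fingers":1,"dx":0,"dy":-0.004,"dz":0.178,"ax":0,"ay":0,"az":0}

```text
time: 25.27
ee_pos: [619.7, 277.3, 14.4]
orientation: [[0.939, 0.343, 0.001], [0.343, -0.939, 0.0], [0.001, -0.0, -1.0]]
contact_force: [0.2, -0.2, -0.3]
gripper_width: 53.0
gripper_force: 26.6
```

Bottom is at about 5.9 mm; lower another 2.4 mm, then release and rise.

Request:
play_rows:
  series:
    - {"fingers":1,"dx":0,"dy":0.003,"dz":0.003,"ax":0,"ay":0,"az":0}
    - {"fingers":1,"dx":0,"dy":0.003,"dz":0.006,"ax":0,"ay":0,"az":0}
    - {"fingers":1,"dx":0,"dy":0.003,"dz":0.008,"ax":0,"ay":0,"az":0}
    - {"fingers":1,"dx":0,"dy":0.003,"dz":0.008,"ax":0,"ay":0,"az":0}

```text
time: 25.6
ee_pos: [619.7, 276.2, 11.9]
orientation: [[0.94, 0.343, 0.0], [0.343, -0.94, 0.0], [0.0, -0.0, -1.0]]
contact_force: [-0.0, 0.5, -1.9]
gripper_width: 52.7
gripper_force: 26.6
```

Request:
play_rows:
  series:
    - {"fingers":0.3,"dx":0,"dy":0,"dz":0,"ax":0,"ay":0,"az":0}
    - {"fingers":0,"dx":0,"dy":0,"dz":0,"ax":0,"ay":0,"az":0}
    - {"fingers":0,"dx":0,"dy":0,"dz":0,"ax":0,"ay":0,"az":0}
    - {"fingers":0,"dx":0,"dy":0,"dz":0,"ax":0,"ay":0,"az":0}
    - {"fingers":0,"dx":0,"dy":0,"dz":0,"ax":0,"ay":0,"az":0}

```text
time: 26.02
ee_pos: [619.7, 276.2, 11.8]
orientation: [[0.939, 0.343, 0.0], [0.343, -0.939, 0.0], [0.0, -0.0, -1.0]]
contact_force: [-0.2, -0.5, -0.2]
gripper_width: 85.5
gripper_force: 0.0
```

Request:
play_rows:
  series:
    - {"fingers":0,"dx":0,"dy":0,"dz":-0.03,"ax":0,"ay":0,"az":0}
    - {"fingers":0,"dx":0,"dy":0,"dz":-0.1,"ax":0,"ay":0,"az":0}
    - {"fingers":0,"dx":0,"dy":0,"dz":-0.2,"ax":0,"ay":0,"az":0}
    - {"fingers":0,"dx":0,"dy":0,"dz":-0.3,"ax":0,"ay":0,"az":0}
    - {"fingers":0,"dx":0,"dy":0,"dz":-0.4,"ax":0,"ay":0,"az":0}
    - {"fingers":0,"dx":0,"dy":0,"dz":-0.48,"ax":0,"ay":0,"az":0}
    - {"fingers":0,"dx":0,"dy":0,"dz":-0.5,"ax":0,"ay":0,"az":0}
    - {"fingers":0,"dx":0,"dy":0,"dz":-0.5,"ax":0,"ay":0,"az":0}
    - {"fingers":0,"dx":0,"dy":0,"dz":-0.5,"ax":0,"ay":0,"az":0}

```text
time: 26.77
ee_pos: [619.2, 276.1, 161.7]
orientation: [[0.939, 0.343, -0.0], [0.343, -0.939, -0.0], [-0.0, -0.0, -1.0]]
contact_force: [1.3, -0.2, -0.1]
gripper_width: 85.2
gripper_force: 0.0
```

```bash
python3 -c "
from h import *
cv2.imwrite('pics/s7.png',capture('scene')[:,:,::-1])
print(observe()['ee_pos'])
im=capture('scene')
for c in 'yellow','red','green','blue':
    for b in blobs(im,c): print(c,hullc(cast('scene',b,14)))"
```

```text
[618.63152607 275.86219046 160.6123582 ]
yellow [479.1 220.6  71.2  83.2]
yellow [-885.8 -411.7  101.2  208. ]
red [ 481.4 -186.5   63.6   91.6]
green [621.8 276.3  60.5  76.1]
blue [ 621.3 -283.    66.5   87.2]
```

View pics/s7.png

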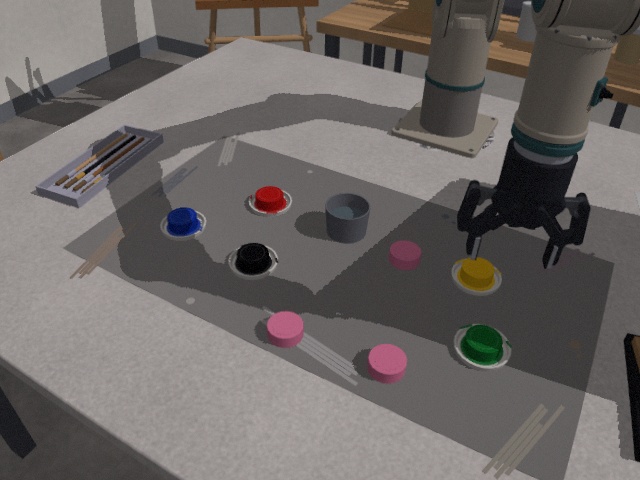

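All four cakes lie flat and centred in their own saucers: blue (183,221), red (269,200), yellow (477,273) and green (484,345). The pot and black saucer have not moved, and the gripper is clear.

```bash
python3 -c "
from cell import *
print(finish_job())"
```

```text
the job is handed in; nothing more can be done
None
```

The job is handed in at about 27 s of the 93 s: the last picture shows each of the four cakes flat in its own-colour saucer with nothing else moved, but the hand-in call returned no verdict.

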